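# Weigh the ice cup on the bar's counter balance

## Task

Weigh the steel ice cup that stands on the balance: lay the big weight and whichever one of the two smaller weights is needed in the empty pan, flat on its floor and lengthwise between its high end cheeks, so that the beam comes level (red pointer in the green zone). A weight comes out of its rack only by its ends and goes into the pan only by its long sides, so stand the big weight on the bar top, let go, and take it again the other way. Set the weights down on the pan floor gently, never letting them drop, and leave the cup on its pan and the votive glass and the half-bottle alone.

Things in the scene. Friction and masses are not known exactly. Their poses are not given: they have to be found in the camera images.
- balance: Grey counter balance, fixed; place and yaw vary. Origin: centre of its underside; z up, y along the 300 mm beam toward the weight pan, x away from its front. The pans ride on the beam ends, 150 mm from the middle, and a link keeps them level as it tilts. In the middle a red pointer stands before a black dial plate (x +31 mm, 92 mm wide, top at 183 mm) with a green zone for level
- beam (a joint): Tilt of the beam, rad: 0 level, positive when the weight pan is high and the cup pan low. Springy: it rests at 0.0015 rad for each gram that the cup is heavier than the weights, with stops at +-0.20, and swings for about 1.5 s after a change. The green zone is +-0.042 (28 g)
- weight_pan_floor (a point): Middle of the floor of the empty steel weight pan, 100 mm above the bar top when level, 130 mm with the beam at its stop; axes as the balance's. Floor 70 mm long in y between two high end cheeks (42 mm high, 4 mm thick): a bar's length goes there, 4 mm to spare at each end, no room for fingers. 112 mm wide in x, made of two bays side by side, one bar each
- bay_near (a point): Middle of the floor of the pan's nearer bay (x -33 mm from the pan's middle), 46 mm wide in x. A rib 20 mm wide and 5 mm high parts the bays; lips 5 mm high close the outer long sides
- bay_far (a point): Middle of the floor of the pan's farther bay (x +33 mm), also 46 mm wide
- cup_pan_floor (a point): Middle of the floor of the round cup pan (104 mm across, eight-sided lip 6 mm high)
- ice_cup: Steel ice cup with strap handle, 58 mm across, 92 mm high, standing on the cup pan. Weighs between 210 and 290 g, not known beforehand. Origin: underside, about 10 mm from the middle of the body
- weight_rack: Dark wooden rack, fixed, place and yaw vary: 142 (its x) by 54 (y) by 36 mm high. Three grooves along y, open at both ends, floor 10 mm above the bar top, hold the weights snugly (1.5 mm each side), tops flush, 4 mm of each end standing out, so they can be gripped only across their ends. Origin: centre of underside; grooves at x = -41 (big), +9 (middle), +51 mm (small)
- big_weight: Aluminium bar with a blue stripe across the top, 174 g, 40 (x) by 62 (y, its length) by 26 mm high. Origin: centre of its underside. Always needed
- middle_weight: Aluminium bar with a red stripe, 96 g, 22 (x) by 62 (y) by 26 mm high. Origin: centre of its underside. Needed with the big one when the cup weighs about 256 to 290 g
- small_weight: Aluminium bar with a yellow stripe, 52 g, 12 (x) by 62 (y) by 26 mm high. Origin: centre of its underside. Needed with the big one when the cup weighs about 210 to 240 g (between 242 and 254 g either smaller bar will do)
- votive: Pink glass votive bowl, 74 mm across, 43 mm high, on the bar top near the cup's side; leave it. Origin: underside
- half_bottle: Half-bottle of red wine, 58 mm across, 235 mm high, behind the balance; leave it. Origin: underside
Things that resemble listed ones, but are neither listed nor needed, are in the scene too. Leave any orange or pink look-alike of the big_weight alone. Leave any turquoise look-alike of the ice_cup alone.

How it is judged:
By the outcome, as a careful person would: the job done as asked, in the order asked, and still so for the second after the job is handed in, with the robot touching nothing.
It also fails if it takes over 72 s, if anything falls off the work surface, if the arm or the gripper's body presses on something with over 40 N, if the wrist force passes 120 N, or if a joint passes its speed limit or range.

## Robot

A 6-joint arm with a two-finger parallel gripper is mounted at the origin on a cart in front of the work surface, level with it; the furniture and walls round the work are solid. World frame = base frame: x ahead of the robot, y to its left, z up, the work surface at z = 0. Lengths are in m, angles in rad, forces in N, time in s.
With the tool pointing down it reaches from about 0.35 to 0.975 m from the base axis. Payload 4.9 kg.
Tool frame: the origin (TCP) lies on the mounting face of the last link; the fingertips stand 173 mm ahead of it and the grasp point (between the pads) lies 155 mm ahead of it (tcp_to_grasp is the distance from the TCP to the grasp point, in m); z points along the fingers, y is the line along which they close (so a half turn about z gives the same grasp; the last joint's range is limited). The gripper opens to 85 mm and grips with 20 to 120 N. Pads are 22 mm wide; open, the fingers measure 114 mm over their backs; the gripper's body (76 mm by 85 mm) begins 54 mm behind the grasp point. The pads swing forward as they close: fully open they stand 13 mm farther back than shut.
Start: joints at [1.228, 0.053, 1.613, -0, 1.476, -0.119], TCP at [0.139, 0.609, 0.405] pointing down, gripper open.
Joint ranges: [-3.01, 3.01], [-1.01, 2.22], [0.06, 2.58], [-1.02, 4.17], [0.09, 2.62], [-3.14, 3.14]. Speed limits (rad/s): [2.57, 2.57, 3.14, 3.14, 3.14, 3.14].

## Interface

Orientations are given as a rotation vector (axis times angle).
In Python, from station import get_obs, get_image, calibration, finish_job, tcp_to_grasp gives the robot as it stands. The module is installed in compiled form; this text tells all that it offers.
- The arm moves only by the tool arm_command, never from a script. Its argument "plan" is a list that holds one entry, the list of rows, each a list of 6 numbers: the shift along the tool's x, y, z in cm, then the turn, a rotation vector about the tool's x, y, z in rad. A call has 1 to 12 rows; each row is the pose to reach, as a shift and turn from the pose commanded when the call began, along the tool's axes at that moment; what a row does not reach only later rows make up. A row lasts 1/12 s, in which the tool goes at most 41.7 mm and 7.16 degrees, less where a joint would pass 70% of its speed; a pose out of reach is approached as far as the arm can. A call with a gripper value outside its range is refused whole. "gripper" is the closure, from -1 (fully open) to 1 (shut), set as the call begins (left out, the last holds). The fingers move at their own pace and stop on an object; "force" is the grip in N (left out, the last holds). Time passes only in rows, so rows that repeat a pose let the fingers close. It gives the time, the measured TCP pose, the force, the opening and the grip force at its end, in the units of the state.
- get_obs(): the state, without advancing time (a new reading comes with each control period).
- get_image(name): name is "scene" or "side" or "wrist"; returns (picture, depth): 400x640x3 uint8, blue, green, red; 400x640 float32, m along the optical axis (not along the pixel's ray), 0 where there is no reading.
- calibration(name): a dict with "fx", "fy", "cx", "cy" (pixels), "pose" (4x4, takes a point from camera to world coordinates). Camera axes: x right, y up, looking along -z (the intrinsics and any distortion apply to the point x, -y, -z); pixel columns grow to the right and rows downward; lengths in m; the calibration is good to about 2 mm. The wrist camera is an equidistant fisheye: a pixel r from the principal point sees the ray r / f radians off the axis. A picture is of the moment at which its call begins: read the wrist's pose just before it. calibration takes no time and is no camera call; for the wrist camera it gives the pose at the moment of the call.
- finish_job(): hands the job in; it is judged then, once.
The state is a dict: "t": time; "q": joint angles; "dq": joint speeds; "effort": joint torques, N m; "tool_pos": TCP position; "tool_rot": TCP orientation; "contact_force": force on the tool from outside, world axes, zero at the start; "wrist_torque": the same for the moment, N m; "opening": finger opening in m; "grip_force": force on a finger pad.
Only numpy, scipy, OpenCV 4.12 (cv2) and the standard library are available. Lean on these libraries where they do the work, as an engineer would, in place of code of your own. Each camera call takes 0.05 s, during which the arm holds its last target. There are 200 camera calls.

## Working session

There is one attempt and no reset: what is moved stays moved. The work goes in short steps, Python scripts to look and compute and a tool call to move; the robot and the scene stay as the last step left them, time stands still between calls to the robot, and variables do not carry over. Pictures are saved under pics/ and viewed, at most 10 in all, crops included, and the job is handed in when it is done.

Besides the shell and the picture viewer there is one more tool, called after ">>>" by a JSON object that holds its "fn" and its "kwargs", one argument or row to a line. arm_command: Moves the arm, as the interface text tells. Its arguments: {"type":"object","properties":{"plan":{"type":"array"},"gripper":{"type":"number"},"force":{"type":"number"}},"required":["plan"]}

```bash
mkdir -p pics
cat > h.py <<'E'
import numpy as np, cv2
from scipy.spatial.transform import Rotation as R
from station import get_obs,get_image,calibration,tcp_to_grasp
def w(name,d,c,px):
    u,v=px; z=d[int(v),int(u)]
    p=np.array([(u-c['cx'])/c['fx']*z,-(v-c['cy'])/c['fy']*z,-z,1])
    return (c['pose']@p)[:3]
def cloud(d,c):
    v,u=np.mgrid[0:400,0:640]
    P=np.stack([(u-c['cx'])/c['fx']*d,-(v-c['cy'])/c['fy']*d,-d,np.ones_like(d)],-1)
    return (P@c['pose'].T)[...,:3]
E
python3 - <<'E'
from h import *
for n in ['scene','side']:
    im,d=get_image(n); c=calibration(n)
    np.savez(f'pics/{n}0.npz',im=im,d=d,pose=c['pose'],k=[c['fx'],c['fy'],c['cx'],c['cy']])
    cv2.imwrite(f'pics/{n}0.png',im)
    print(n,c)
o=get_obs();print(o); print(tcp_to_grasp)
E
```

```text
scene {'fx': 413.63754061233846, 'fy': 413.63754061233846, 'cx': 313.041363531091, 'cy': 204.96157361658524, 'pose': array([[ 0.51776743,  0.49346474, -0.69886297, -0.50876536],
       [-0.85550232,  0.30409939, -0.41909348, -0.60649027],
       [ 0.00571595,  0.81487184,  0.57961299,  0.98947399],
       [ 0.        ,  0.        ,  0.        ,  1.        ]])}
side {'fx': 489.2377348875826, 'fy': 489.2377348875826, 'cx': 319.6525723460699, 'cy': 193.171629681687, 'pose': array([[-0.99532553,  0.06407971, -0.07225572,  0.44435776],
       [-0.09383546, -0.46466611,  0.88050003,  1.33439635],
       [ 0.0228474 ,  0.88316431,  0.46850699,  0.79277827],
       [ 0.        ,  0.        ,  0.        ,  1.        ]])}
{'t': 0.1, 'q': array([ 1.22799435e+00,  5.32811908e-02,  1.61417550e+00, -1.32497581e-05,
        1.47602521e+00, -1.19010502e-01]), 'dq': array([-0.00104894, -0.00151824, -0.00200858, -0.00036476,  0.00070307,
       -0.00030272]), 'effort': array([ 4.23509914e-05, -3.94899988e+01, -3.71363425e+01, -1.17163440e-04,
        3.86559666e-03, -5.78669699e-06]), 'tool_pos': array([0.1386267 , 0.60917244, 0.40358041]), 'tool_rot': array([-3.50748748e-01, -3.12152775e+00,  2.89321504e-03]), 'contact_force': array([ 0.45745111, -0.48493965, -1.20618402]), 'wrist_torque': array([-0.06035218, -0.04291115,  0.02258236]), 'grip_force': 0.0, 'opening': 0.08533377938464065}
0.1547
```

View pics/scene0.png

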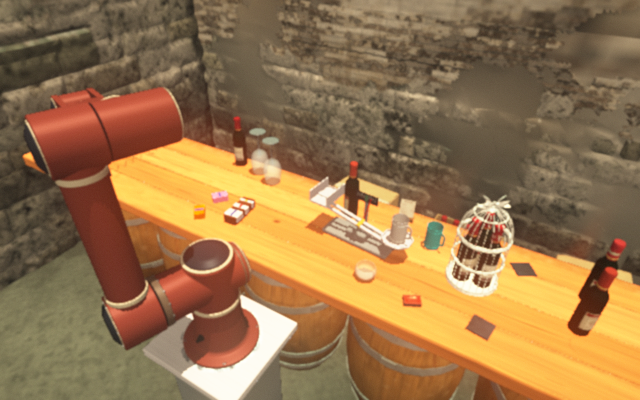

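View pics/side0.png

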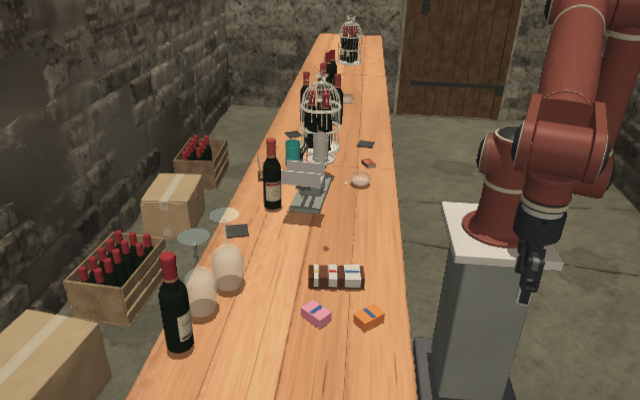

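The scene view shows the rack at (240,210), with a pink bar at (220,196) and an orange bar at (200,211). The balance is at (360,225), its empty pan at (322,192) and the cup at (400,230), with the turquoise cup at (433,235). In the side view the rack is at (336,276), pink at (316,314) and orange at (369,317).

Candidates for the big weight are the rack bar in side (352,272) with the blue stripe, pink (316,314) and orange (369,317). I choose the rack bar and will check it in a crop.

Run:
```python
from h import *
s=np.load('pics/side0.npz'); im=s['im']
a=cv2.resize(im[255:340,290:400],None,fx=5,fy=5,interpolation=cv2.INTER_CUBIC)[:, :]
b=cv2.resize(im[150:225,240:350],None,fx=5,fy=5,interpolation=cv2.INTER_CUBIC)
t=np.load('pics/scene0.npz')['im']
cv2.imwrite('pics/c1.png',np.vstack([a[:300],b[:300]])[:600,:550])
for n in ['scene','side']:
    z=np.load(f'pics/{n}0.npz'); k=z['k']; c=dict(fx=k[0],fy=k[1],cx=k[2],cy=k[3],pose=z['pose'])
    P=cloud(z['d'],c)
    pts={'scene':[(240,210),(322,192),(400,217),(365,200)],'side':[(353,272),(333,272),(317,272),(300,178),(321,135),(325,195)]}[n]
    for p in pts: print(n,p,P[p[1],p[0]].round(3))
```

```text
scene (240, 210) [0.46  0.306 0.038]
scene (322, 192) [0.61  0.026 0.135]
scene (400, 217) [ 0.605 -0.283  0.144]
scene (365, 200) [ 0.62  -0.144  0.155]
side (353, 272) [0.437 0.323 0.034]
side (333, 272) [0.487 0.336 0.039]
side (317, 272) [0.528 0.336 0.035]
side (300, 178) [0.61  0.045 0.153]
side (321, 135) [ 0.581 -0.322  0.149]
side (325, 195) [ 0.546 -0.125  0.01 ]
```

View pics/c1.png

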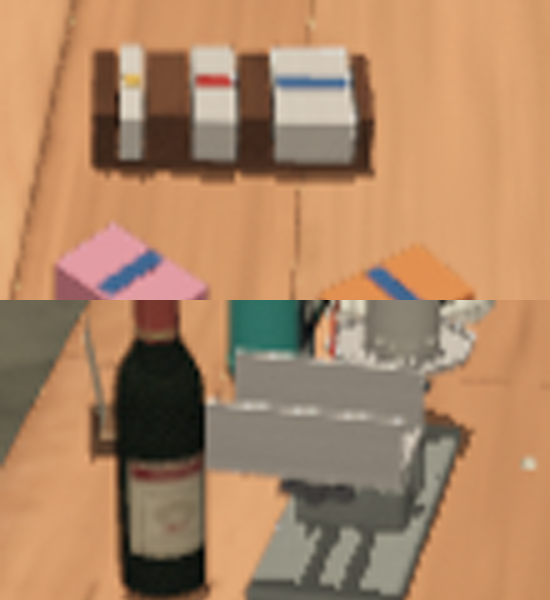

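The crop confirms it. The rack (side view) holds yellow/small at about (316,270), red/middle at (333,272) and blue/big at (353,272), and the pink and orange bars lie loose outside it. The weight pan is high, with its cheeks along the balance x axis. Next I'll work out poses from the depth clouds.

Run:
```python
from h import *
for n in ['scene','side']:
    z=np.load(f'pics/{n}0.npz'); k=z['k']; c=dict(fx=k[0],fy=k[1],cx=k[2],cy=k[3],pose=z['pose'])
    P=cloud(z['d'],c)[z['d']>0]
    def box(lo,hi,lab,rect=True):
        q=P[((P>lo)&(P<hi)).all(1)]
        if len(q)<5: print(n,lab,len(q));return
        r=cv2.minAreaRect(q[:,:2].astype(np.float32)) 
        print(n,lab,len(q),np.round(r[0],3),np.round(r[1],3),round(r[2],1),'z',np.percentile(q[:,2],[2,50,98]).round(3), 'lo',q.min(0).round(3),'hi',q.max(0).round(3))
    box([.36,.25,.028],[.58,.40,.05],'rack')
    box([.4,-.35,.004],[.64,.1,.02],'base')
    box([.53,-.03,.12],[.68,.09,.2],'wpan')
    box([.53,-.03,.12],[.68,.09,.143],'wfloor')
    box([.56,.0,.185],[.8,.2,.26],'bottle')
    box([.53,-.40,.11],[.68,-.25,.2],'cup')
    box([.53,-.40,.14],[.68,-.25,.2],'cuptop')
    box([.53,-.2,.165],[.68,-.08,.22],'dial')
o=get_obs(); print(R.from_rotvec(o['tool_rot']).as_matrix().round(3))
```

```text
scene rack 366 [0.479 0.325] [0.148 0.068] 6.0 z [0.029 0.037 0.042] lo [0.404 0.286 0.028] hi [0.551 0.357 0.045]
scene base 1186 [ 0.52  -0.125] [0.448 0.239] 89.9 z [0.004 0.01  0.02 ] lo [ 0.4   -0.348  0.004] hi [0.639 0.1   0.02 ]
scene wpan 431 [0.604 0.003] [0.076 0.127] 85.1 z [0.128 0.136 0.173] lo [ 0.539 -0.03   0.125] hi [0.671 0.044 0.179]
scene wfloor 285 [0.603 0.006] [0.072 0.129] 89.6 z [0.128 0.133 0.142] lo [ 0.539 -0.029  0.125] hi [0.668 0.042 0.143]
scene bottle 0
scene cup 378 [ 0.573 -0.297] [0.076 0.058] 41.1 z [0.113 0.142 0.164] lo [ 0.544 -0.342  0.11 ] hi [ 0.612 -0.266  0.166]
scene cuptop 203 [ 0.574 -0.296] [0.07  0.058] 41.1 z [0.141 0.152 0.165] lo [ 0.544 -0.34   0.14 ] hi [ 0.612 -0.266  0.166]
scene dial 128 [ 0.619 -0.149] [0.091 0.017] 83.5 z [0.165 0.175 0.186] lo [ 0.608 -0.194  0.165] hi [ 0.631 -0.104  0.187]
side rack 863 [0.481 0.329] [0.142 0.068] 6.1 z [0.029 0.035 0.038] lo [0.408 0.293 0.028] hi [0.553 0.368 0.04 ]
side base 684 [ 0.523 -0.113] [0.412 0.234] 87.6 z [0.005 0.016 0.02 ] lo [ 0.401 -0.318  0.004] hi [0.64  0.089 0.02 ]
side wpan 755 [0.606 0.008] [0.087 0.119] 84.7 z [0.127 0.15  0.171] lo [ 0.544 -0.03   0.123] hi [0.668 0.054 0.173]
side wfloor 258 [0.606 0.009] [0.085 0.12 ] 86.1 z [0.125 0.135 0.143] lo [ 0.544 -0.03   0.123] hi [0.668 0.054 0.143]
side bottle 0
side cup 280 [ 0.579 -0.289] [0.054 0.072] 6.1 z [0.111 0.144 0.161] lo [ 0.553 -0.324  0.11 ] hi [ 0.607 -0.252  0.163]
side cuptop 162 [ 0.58  -0.291] [0.054 0.066] 7.3 z [0.141 0.151 0.162] lo [ 0.553 -0.324  0.14 ] hi [ 0.607 -0.258  0.163]
side dial 49 [ 0.626 -0.144] [0.092 0.018] 77.7 z [0.166 0.175 0.183] lo [ 0.613 -0.19   0.166] hi [ 0.635 -0.097  0.184]
[[-0.975  0.222 -0.001]
 [ 0.222  0.975 -0.002]
 [ 0.    -0.002 -1.   ]]
```

```bash
cat >> h.py <<'E'
def go(x,y,z,yaw,o=None):
    "row (cm, rad) from measured pose to TCP x,y,z; tool y axis at yaw deg in world (or half turn)"
    o=o or get_obs(); A=R.from_rotvec(o['tool_rot']); best=None
    for k in (0,180):
        a=np.radians(yaw+k); ty=np.array([np.cos(a),np.sin(a),0]); tz=np.array([0,0,-1.]); tx=np.cross(ty,tz)
        r=(A.inv()*R.from_matrix(np.c_[tx,ty,tz])).as_rotvec()
        if best is None or np.linalg.norm(r)<np.linalg.norm(best): best=r
    s=A.inv().apply(np.array([x,y,z])-o['tool_pos'])*100
    print('row',s.round(2).tolist()+best.round(3).tolist(),'t',round(o['t'],2),'tcp',o['tool_pos'].round(4),'q6',o['q'][5].round(2),'n',round(np.linalg.norm(s)/4.17,1))
E
python3 - <<'E'
from h import *
go(.47,.325,.38,96)
c=calibration('wrist');o=get_obs();A=R.from_rotvec(o['tool_rot'])
print(c, A.inv().apply(c['pose'][:3,3]-o['tool_pos']), (A.inv().as_matrix()@c['pose'][:3,:3]).round(3))
E
```

```text
row [-38.62, -20.35, 2.39, -0.002, -0.001, -0.329] t 0.1 tcp [0.1386 0.6092 0.4036] q6 -0.12 n 10.5
{'fx': 309.70691628693146, 'fy': 309.70691628693146, 'cx': 315.5310860832998, 'cy': 200.03410361735186, 'pose': array([[ 0.2221892 , -0.94117397, -0.25460462,  0.07403058],
       [ 0.97500217,  0.21403676,  0.0596577 ,  0.6243019 ],
       [-0.00165352, -0.26149535,  0.96520332,  0.37281442],
       [ 0.        ,  0.        ,  0.        ,  1.        ]])} [0.06633644 0.00047434 0.03077917] [[-0.     0.965  0.262]
 [ 1.     0.    -0.   ]
 [-0.     0.262 -0.965]]
```

>>> {"fn": "arm_command", "kwargs": {
  "plan": [
    [[-38.6,-20.4,2.4,0,0,-0.329],[-38.6,-20.4,2.4,0,0,-0.329],[-38.6,-20.4,2.4,0,0,-0.329],[-38.6,-20.4,2.4,0,0,-0.329],[-38.6,-20.4,2.4,0,0,-0.329],[-38.6,-20.4,2.4,0,0,-0.329],[-38.6,-20.4,2.4,0,0,-0.329],[-38.6,-20.4,2.4,0,0,-0.329],[-38.6,-20.4,2.4,0,0,-0.329],[-38.6,-20.4,2.4,0,0,-0.329],[-38.6,-20.4,2.4,0,0,-0.329],[-38.6,-20.4,2.4,0,0,-0.329]]
  ],
  "gripper": -1
}}

```text
t: 1.1
tool_pos: [0.4726, 0.3217, 0.3797]
tool_rot: [0.156, -3.137, 0.003]
contact_force: [0.1, 0.2, 0.4]
opening: 0.085
grip_force: 0.0
```

```bash
cat >> h.py <<'E'
def wr(name):
    c=calibration('wrist'); im,d=get_image('wrist'); cv2.imwrite(f'pics/{name}.png',im)
    v,u=np.mgrid[0:400,0:640]; a=(u-c['cx'])/c['fx']; b=(v-c['cy'])/c['fy']; t=np.hypot(a,b)+1e-9
    k=np.tan(np.minimum(t,1.4))/t
    P=np.stack([a*k*d,-b*k*d,-d,np.ones_like(d)],-1)@c['pose'].T
    return im,d,P[...,:3]
E
python3 - <<'E'
from h import *
im,d,P=wr('w1'); np.savez('pics/w1.npz',im=im,d=d,P=P)
o=get_obs(); print(o['t'],o['tool_pos'],o['dq'].round(3))
E
```

```text
1.15 [0.47116946 0.32309236 0.37982529] [ 0.054 -0.015  0.01   0.018  0.006  0.013]
```

View pics/w1.png

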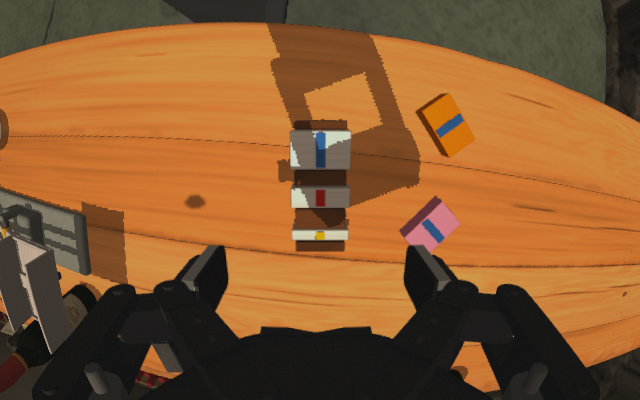

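The wrist view shows the blue bar at (320,150), red at (320,197) and yellow at (320,235), with pink and orange off to the right at (430,225) and (445,125). Next I'll get the bar outlines from colour and depth.

```bash
cat >> h.py <<'E'
def bars(im,P,rois,zmin=0.015):
    "rects of grey bars: roi (u0,u1,v0,v1)"
    hsv=cv2.cvtColor(im,cv2.COLOR_BGR2HSV)
    for nm,(u0,u1,v0,v1) in rois.items():
        m=np.zeros(im.shape[:2],bool); m[v0:v1,u0:u1]=True
        top=np.median(P[m&(P[...,2]>zmin)][:,2])
        rr=m&(P[...,2]>zmin)&((hsv[...,1]<60)|((hsv[...,0]>100)&(hsv[...,0]<125)))&(hsv[...,2]>60)
        q=P[rr]; zt=np.percentile(q[:,2],90)
        # intersect with top: keep those within 6 mm of top
        q=q[q[:,2]>zt-.006]; r=cv2.minAreaRect(q[:,:2].astype(np.float32))
        print(nm,len(q),'c',np.round(r[0],4),'size',np.round(r[1],4),'ang',round(r[2],1),'z',np.percentile(q[:,2],[5,50,95]).round(4))
E
python3 - <<'E'
from h import *
z=np.load('pics/w1.npz'); im,d,P=z['im'],z['d'],z['P']
bars(im,P,{'big':(284,358,125,174),'mid':(284,358,183,210),'small':(284,358,226,244)})
q=P[115:255,280:360].reshape(-1,3); q=q[q[:,2]>.03]; r=cv2.minAreaRect(q[:,:2].astype(np.float32)); print('all',r)
# stripe centres (triangulable)
q=P[:,:220].reshape(-1,3)
f=q[(q[:,2]>.155)&(q[:,2]<.185)]; print('cheeks',len(f),f.min(0),f.max(0),cv2.minAreaRect(f[:,:2].astype(np.float32)))
print('table z',np.median(P[180:230,180:260,2]))
E
```

```text
big 2199 c [0.4317 0.3221] size [0.0511 0.0608] ang 4.9 z [0.0349 0.0361 0.0374]
mid 801 c [0.4524 0.3236] size [0.0927 0.0602] ang 6.3 z [0.0346 0.036  0.0372]
small 445 c [0.4706 0.3261] size [0.1294 0.059 ] ang 5.9 z [0.0325 0.036  0.0372]
all ((0.4778556227684021, 0.32643377780914307), (0.1438838690519333, 0.0623733215034008), 5.87656307220459)
cheeks 2410 [ 0.54691302 -0.06369354  0.155009  ] [0.73045677 0.04793267 0.18486863] ((0.6364132761955261, -0.0021932944655418396), (0.09155863523483276, 0.19756686687469482), 76.0402603149414)
table z -4.867714288778191e-05
```

Run:
```python
from h import *
go(.437,.322,.25,95.9); go(.437,.322,.181,95.9)
```

```text
row [3.39, 0.24, 12.99, -0.001, -0.001, -0.002] t 1.15 tcp [0.4712 0.3231 0.3798] q6 -1.2 n 3.2
row [3.38, 0.25, 19.89, -0.001, -0.001, -0.002] t 1.15 tcp [0.4712 0.3231 0.3798] q6 -1.2 n 4.8
```

>>> {"fn": "arm_command", "kwargs": {
  "plan": [
    [[3.3,0.1,5,0,0,0],[3.3,0.1,10,0,0,0],[3.3,0.1,14,0,0,0],[3.3,0.1,17,0,0,0],[3.3,0.1,19,0,0,0],[3.3,0.1,19.9,0,0,0],[3.3,0.1,19.9,0,0,0],[3.3,0.1,19.9,0,0,0],[3.3,0.1,19.9,0,0,0]]
  ],
  "gripper": -1
}}

```text
t: 1.9
tool_pos: [0.438, 0.3234, 0.1846]
tool_rot: [-0.166, 3.133, 0.003]
contact_force: [-1.2, -0.0, 0.1]
opening: 0.0854
grip_force: 0.0
```

>>> {"fn": "arm_command", "kwargs": {
  "plan": [
    [[0,0,0,0,0,0],[0,0,0,0,0,0],[0,0,0,0,0,0],[0,0,0,0,0,0],[0,0,0,0,0,0],[0,0,0,0,0,0]]
  ],
  "gripper": 1,
  "force": 40
}}

```text
t: 2.4
tool_pos: [0.4381, 0.323, 0.1843]
tool_rot: [-0.165, 3.134, 0.003]
contact_force: [-1.0, 0.3, 6.6]
opening: 0.061
grip_force: 45.3
```

Run:
```python
from h import *
go(.45,.17,.24,84.5); go(.45,.17,.177,84.5)
o=get_obs();print(o['q'].round(3),o['contact_force'])
```

```text
row [0.4, -15.33, -5.6, 0.002, 0.004, 0.201] t 2.4 tcp [0.4381 0.323  0.1843] q6 -1.18 n 3.9
row [0.42, -15.34, 0.7, 0.002, 0.004, 0.201] t 2.4 tcp [0.4381 0.323  0.1843] q6 -1.18 n 3.7
[ 0.499  0.107  1.954  0.     1.077 -1.177] [-1.03820591  0.32175977  6.5681383 ]
```

>>> {"fn": "arm_command", "kwargs": {
  "plan": [
    [[0,0,-2,0,0,0],[0,0,-4.5,0,0,0],[0.1,-2.5,-5.6,0,0,0.05],[0.2,-6,-5.6,0,0,0.12],[0.3,-9.5,-5.6,0,0,0.201],[0.4,-13,-5.6,0,0,0.201],[0.4,-15.3,-5,0,0,0.201],[0.4,-15.3,-3,0,0,0.201],[0.4,-15.3,-1,0,0,0.201],[0.4,-15.3,0.3,0,0,0.201],[0.4,-15.3,0.3,0,0,0.201],[0.4,-15.3,0.3,0,0,0.201]]
  ]
}}

```text
t: 3.4
tool_pos: [0.4485, 0.1696, 0.1783]
tool_rot: [-0.151, -3.136, 0.001]
contact_force: [-0.4, -0.6, -1.6]
opening: 0.0613
grip_force: 49.3
```

Run:
```python
from h import *
im,d,P=wr('w2'); np.savez('pics/w2.npz',im=im,d=d,P=P)
o=get_obs(); print(o)
```

```text
{'t': 3.45, 'q': array([ 2.06348613e-01, -3.07234738e-02,  2.10647212e+00,  4.47166853e-05,
        1.06525257e+00, -1.26865177e+00]), 'dq': array([ 0.00308892, -0.01532906, -0.01779808, -0.00130466, -0.00306165,
        0.0010396 ]), 'effort': array([-9.06399451e-02, -2.87052834e+01, -2.99855912e+01, -4.49292318e-03,
        5.63815108e-02,  1.36803219e-04]), 'tool_pos': array([0.44918222, 0.16983894, 0.17929367]), 'tool_rot': array([1.50425405e-01, 3.13742602e+00, 2.93099364e-04]), 'contact_force': array([-0.36826192, -0.28609577, -1.28720034]), 'wrist_torque': array([ 0.00827447, -0.0326349 , -0.02830786]), 'grip_force': 49.35510456562042, 'opening': 0.060857253369289814}
```

View pics/w2.png

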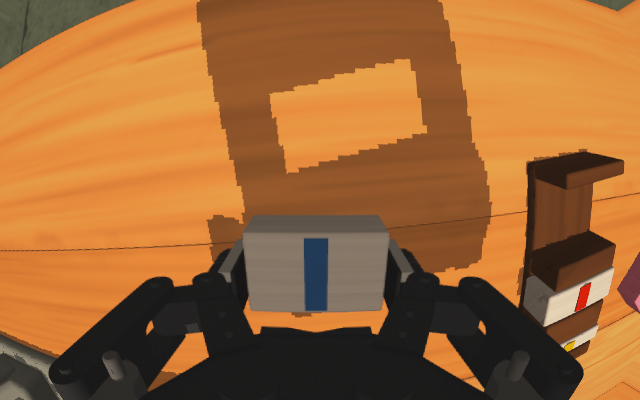

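The blue bar is held level across its ends at (316,270), clear of the rack at right. Now its height, then I'll lower it onto the bar top.

Run:
```python
from h import *
P=np.load('pics/w2.npz')['P']; print(P[245:300:10,255:380:30,2].round(4), P[270,316])
```

```text
[[0.0303 0.03   0.0305 0.0299 0.031 ]
 [0.0295 0.0295 0.0311 0.0296 0.0299]
 [0.03   0.0312 0.0305 0.0301 0.0295]
 [0.0307 0.0304 0.0308 0.0297 0.0296]
 [0.0296 0.0296 0.0303 0.0297 0.0287]
 [0.0306 0.0306 0.0301 0.0301 0.03  ]] [0.44485952 0.17057926 0.03004552]
```

>>> {"fn": "arm_command", "kwargs": {
  "plan": [
    [[0,0,0.2,0,0,0],[0,0,0.3,0,0,0],[0,0,0.4,0,0,0],[0,0,0.4,0,0,0],[0,0,0.4,0,0,0],[0,0,0.4,0,0,0]]
  ]
}}

```text
t: 3.95
tool_pos: [0.449, 0.1698, 0.1749]
tool_rot: [0.15, 3.138, 0.0]
contact_force: [-0.0, 0.3, -1.4]
opening: 0.061
grip_force: 49.4
```

>>> {"fn": "arm_command", "kwargs": {
  "plan": [
    [[0,0,0.1,0,0,0],[0,0,0.1,0,0,0],[0,0,0.1,0,0,0]]
  ]
}}

```text
t: 4.2
tool_pos: [0.4493, 0.1699, 0.1743]
tool_rot: [0.15, 3.138, 0.0]
contact_force: [-3.5, 0.2, 5.0]
opening: 0.0612
grip_force: 50.2
```

>>> {"fn": "arm_command", "kwargs": {
  "plan": [
    [[0,0,0,0,0,0],[0,0,0,0,0,0],[0,0,0,0,0,0],[0,0,-0.5,0,0,0],[0,0,-3,0,0,0],[0,0,-6,0,0,0.12],[0,0,-9,0,0,0.24],[0,0,-12,0,0,0.36],[0,0,-14,0,0,0.48],[0,0,-15,0,0,0.6],[0,0,-15,0,0,0.72],[0,0,-15,0,0,0.84]]
  ],
  "gripper": -1
}}

```text
t: 5.2
tool_pos: [0.4493, 0.1698, 0.3256]
tool_rot: [1.424, 2.797, 0.003]
contact_force: [0.6, -0.5, 0.4]
opening: 0.0854
grip_force: 0.0
```

>>> {"fn": "arm_command", "kwargs": {
  "plan": [
    [[0,0,0,0,0,0.12],[0,0,0,0,0,0.24],[0,0,0,0,0,0.36],[0,0,0,0,0,0.48],[0,0,0,0,0,0.6],[0,0,0,0,0,0.72],[0,0,0,0,0,0.731],[0,0,0,0,0,0.731],[0,0,0,0,0,0.731]]
  ]
}}

```text
t: 5.95
tool_pos: [0.4489, 0.1698, 0.3238]
tool_rot: [2.323, 2.115, 0.0]
contact_force: [-0.7, 0.0, 0.8]
opening: 0.0853
grip_force: 0.0
```

Run:
```python
from h import *
im,d,P=wr('w3'); np.savez('pics/w3.npz',im=im,d=d,P=P)
go(.45,.17,.325,-5.5)
```

```text
row [0.03, 0.1, -0.12, 0.0, 0.0, 0.002] t 6.0 tcp [0.4489 0.1698 0.3238] q6 0.3 n 0.0
```

View pics/w3.png

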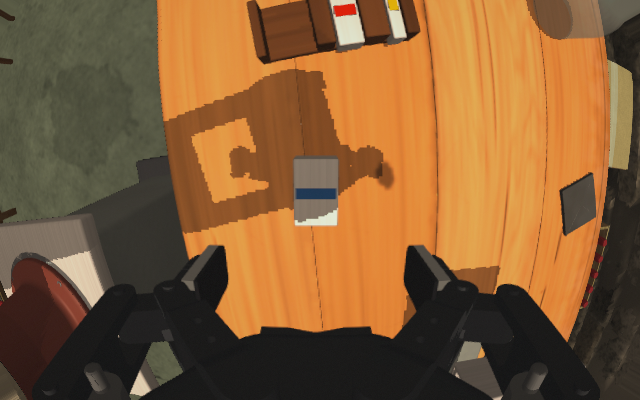

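The bar stands flat on the bar top at (316,190), aligned with the fingers.

Run:
```python
from h import *
z=np.load('pics/w3.npz'); im,P=z['im'],z['P']
q=P[145:235,285:350].reshape(-1,3); q=q[(q[:,2]>.02)]
print(cv2.minAreaRect(q[:,:2].astype(np.float32)),np.median(q[:,2]))
t=q[q[:,2]>.0235]; print(len(t), t[:,:2].mean(0), cv2.minAreaRect(t[:,:2].astype(np.float32)))
go(.447,.170,.181,-5.5)
```

```text
((0.4504617154598236, 0.18797150254249573), (0.09650537371635437, 0.03975503519177437), 84.61419677734375) 0.026086340927566093
2991 [0.44896174 0.17196944] ((0.45045945048332214, 0.1879710853099823), (0.09650667011737823, 0.03975103422999382), 84.61932373046875)
row [0.01, -0.2, 14.28, 0.0, 0.0, 0.002] t 6.0 tcp [0.4489 0.1698 0.3238] q6 0.3 n 3.4
```

>>> {"fn": "arm_command", "kwargs": {
  "plan": [
    [[0.1,0,4,0,0,0],[0.1,0,8,0,0,0],[0.1,0,11,0,0,0],[0.1,0,13.5,0,0,0],[0.1,0,14.3,0,0,0],[0.1,0,14.3,0,0,0],[0.1,0,14.3,0,0,0]]
  ]
}}

```text
t: 6.58
tool_pos: [0.4495, 0.1709, 0.1815]
tool_rot: [2.325, 2.113, 0.001]
contact_force: [0.1, -0.4, 1.1]
opening: 0.0857
grip_force: 0.0
```

>>> {"fn": "arm_command", "kwargs": {
  "plan": [
    [[0,0,0,0,0,0],[0,0,0,0,0,0],[0,0,0,0,0,0],[0,0,0,0,0,0],[0,0,0,0,0,0],[0,0,0,0,0,0],[0,0,0,0,0,0]]
  ],
  "gripper": 1
}}

```text
t: 7.17
tool_pos: [0.4499, 0.171, 0.1822]
tool_rot: [2.324, 2.112, 0.003]
contact_force: [0.1, -0.4, 6.9]
opening: 0.0393
grip_force: 42.9
```

Run:
```python
from h import *
go(.60,-.01,.43,-5.5)
for n in ['scene','side']:
    z=np.load(f'pics/{n}0.npz'); k=z['k']; c=dict(fx=k[0],fy=k[1],cx=k[2],cy=k[3],pose=z['pose'])
    P=cloud(z['d'],c); print(n,[P[p[1],p[0]].round(3) for p in ([(353,170),(352,190),(352,205)] if n=='scene' else [(270,145),(272,175),(272,195)])])
```

```text
row [-16.56, 16.73, -24.75, 0.002, -0.001, 0.0] t 7.17 tcp [0.4499 0.171  0.1822] q6 0.3 n 8.2
scene [array([ 0.7  , -0.053,  0.21 ]), array([ 0.687, -0.061,  0.131]), array([ 0.689, -0.064,  0.061])]
side [array([ 0.711, -0.029,  0.222]), array([ 0.706, -0.02 ,  0.125]), array([ 0.708, -0.021,  0.054])]
```

>>> {"fn": "arm_command", "kwargs": {
  "plan": [
    [[0,0,-3,0,0,0],[0,0,-7,0,0,0],[-1,1,-11,0,0,0],[-3,3,-14,0,0,0],[-5,5,-17,0,0,0],[-7.5,7.5,-20,0,0,0],[-10,10,-22.5,0,0,0],[-12.3,12.5,-24.7,0,0,0],[-14.8,15,-24.7,0,0,0],[-16.5,16.7,-24.7,0,0,0],[-16.5,16.7,-24.7,0,0,0],[-16.5,16.7,-24.7,0,0,0]]
  ]
}}

```text
t: 8.17
tool_pos: [0.5997, -0.0104, 0.4265]
tool_rot: [-2.326, -2.109, 0.002]
contact_force: [-0.6, 1.1, -2.0]
opening: 0.0392
grip_force: 41.9
```

Run:
```python
from h import *
im,d,P=wr('w4'); np.savez('pics/w4.npz',im=im,d=d,P=P)
go(.60,-.01,.43,-5.5); print(get_obs()['dq'].round(3),get_obs()['opening'])
```

```text
row [-0.04, 0.08, -0.35, -0.003, -0.001, -0.001] t 8.22 tcp [ 0.5992 -0.0096  0.4265] q6 -0.04 n 0.1
[ 0.021 -0.018  0.018 -0.002 -0.003 -0.   ] 0.03904941364035144
```

View pics/w4.png

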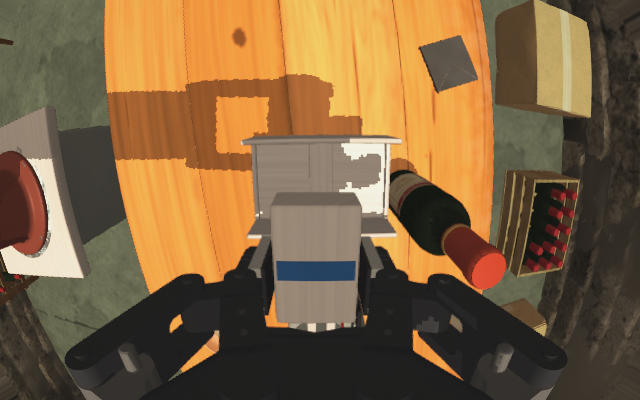

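The view shows the pan under the held bar: the rack-side cheek on row 140 (columns 243–401), the other cheek near rows 220–235, and the rib near column 325. The bottle is at (440,215). I'll fit the pan geometry in the world and in the held-bar frame.

Run:
```python
from h import *
z=np.load('pics/w4.npz'); P=z['P']
def sub(u0,u1,v0,v1,a,b):
    q=P[v0:v1,u0:u1].reshape(-1,3); return q[(q[:,2]>a)&(q[:,2]<b)]
c1=sub(235,410,130,150,.160,.185)
ux=np.cov(c1[:,:2].T); e=np.linalg.eigh(ux)[1][:,1]; print('cheek+ yaw',np.degrees(np.arctan(e[1]/e[0])),'c',c1.mean(0).round(4), 'z pct',np.percentile(c1[:,2],[5,50,95]).round(4))
for yaw in (np.degrees(np.arctan(e[1]/e[0])),):
    a=np.radians(yaw); X=np.array([np.cos(a),np.sin(a)]); Y=np.array([-X[1],X[0]])
    f=lambda q,n: print(n,len(q),'x',np.percentile(q[:,:2]@X,[1,50,99]).round(4),'y',np.percentile(q[:,:2]@Y,[1,50,99]).round(4),'z',np.percentile(q[:,2],[5,50,95]).round(4))
    f(c1,'cheek+'); f(sub(240,400,205,245,.160,.185),'cheek-'); 
    f(sub(245,400,140,235,.12,.137),'floor+rib'); f(sub(262,305,150,190,.11,.15),'near bay'); f(sub(345,385,150,190,.11,.15),'far'); f(sub(312,332,150,190,.11,.15),'rib')
    b=sub(268,366,190,330,.24,.30); f(b,'bar'); r=cv2.minAreaRect(b[b[:,2]>np.percentile(b[:,2],50)-.004][:,:2].astype(np.float32)); print('bar',r)
    o=get_obs(); print('tcp',o['tool_pos'][:2]@X,o['tool_pos'][:2]@Y, X,Y)
# floor profile in x, row-wise
for v in (155,175): print([ (u,P[v,u].round(3).tolist()) for u in range(250,396,6)])
```

```text
cheek+ yaw -5.028825751430455 c [0.6077 0.04   0.1706] z pct [0.1634 0.1714 0.1726]
cheek+ 1000 x [0.5443 0.6024 0.6597] y [0.0907 0.0931 0.0951] z [0.1634 0.1714 0.1726]
cheek- 516 x [0.5431 0.6401 0.6609] y [0.0171 0.0204 0.0214] z [0.1609 0.1701 0.1724]
floor+rib 7920 x [0.5434 0.6049 0.6611] y [0.0207 0.0626 0.0871] z [0.1288 0.1301 0.1353]
near bay 1710 x [0.5505 0.5693 0.5877] y [0.0473 0.0649 0.0819] z [0.1287 0.1298 0.1309]
far 1595 x [0.6234 0.6406 0.6582] y [0.0465 0.0642 0.0814] z [0.1287 0.1298 0.131 ]
rib 796 x [0.5946 0.6028 0.6109] y [0.0481 0.0654 0.0819] z [0.1338 0.1348 0.136 ]
bar 12022 x [0.578  0.5981 0.6176] y [0.0124 0.0487 0.0728] z [0.2602 0.2703 0.2743]
bar ((0.5994323492050171, -0.010524541139602661), (0.06236971169710159, 0.044054094702005386), 84.11048126220703)
tcp 0.5977454307209416 0.04299443829510149 [ 0.99615072 -0.08765692] [0.08765692 0.99615072]
[(250, [0.516, 0.018, 0.0]), (256, [0.551, 0.03, 0.132]), (262, [0.556, 0.029, 0.129]), (268, [0.561, 0.029, 0.13]), (274, [0.566, 0.028, 0.13]), (280, [0.572, 0.027, 0.129]), (286, [0.577, 0.027, 0.13]), 
[... 566 characters left out ...]
0.549, 0.013, 0.135]), (262, [0.554, 0.012, 0.13]), (268, [0.559, 0.011, 0.13]), (274, [0.564, 0.011, 0.131]), (280, [0.569, 0.01, 0.129]), (286, [0.575, 0.009, 0.129]), (292, [0.58, 0.009, 0.13]), (298, [0.585, 0.008, 0.129]), (304, [0.591, 0.008, 0.13]), (310, [0.596, 0.008, 0.134]), (316, [0.601, 0.008, 0.135]), (322, [0.606, 0.007, 0.134]), (328, [0.611, 0.007, 0.134]), (334, [0.617, 0.005, 0.13]), (340, [0.622, 0.005, 0.13]), (346, [0.627, 0.004, 0.13]), (352, [0.632, 0.004, 0.13]), (358, [0.638, 0.003, 0.13]), (364, [0.643, 0.003, 0.13]), (370, [0.648, 0.002, 0.129]), (376, [0.654, 0.002, 0.129]), (382, [0.659, 0.001, 0.129]), (388, [0.664, 0.002, 0.134]), (394, [0.697, -0.022, 0.02])]
```

Run:
```python
from h import *
go(.5723,.0076,.365,-5.03)
```

```text
row [1.45, -2.83, 6.15, -0.003, -0.001, -0.009] t 8.22 tcp [ 0.5992 -0.0096  0.4265] q6 -0.04 n 1.7
```

>>> {"fn": "arm_command", "kwargs": {
  "plan": [
    [[0.7,-1.4,2,0,0,-0.005],[1.45,-2.85,4,0,0,-0.009],[1.45,-2.85,6,0,0,-0.009],[1.45,-2.85,6.2,-0.002,0,-0.009],[1.45,-2.85,6.2,-0.002,0,-0.009],[1.45,-2.85,6.2,-0.002,0,-0.009],[1.45,-2.85,6.2,-0.002,0,-0.009]]
  ]
}}

```text
t: 8.8
tool_pos: [0.573, 0.0079, 0.3676]
tool_rot: [2.313, 2.121, 0.005]
contact_force: [0.7, -0.1, -2.1]
opening: 0.0393
grip_force: 41.9
```

Run:
```python
from h import *
im,d,P=wr('w5'); np.savez('pics/w5.npz',im=im,d=d,P=P)
a=np.radians(-5.03); X=np.array([np.cos(a),np.sin(a)]); Y=np.array([-X[1],X[0]])
q=P.reshape(-1,3); x=q[:,:2]@X; y=q[:,:2]@Y
f=lambda m,n: print(n,m.sum(),'x',np.percentile(x[m],[1,50,99]).round(4),'y',np.percentile(y[m],[1,50,99]).round(4),'z',np.percentile(q[m,2],[5,50,95]).round(4))
inside=(x>.53)&(x<.68)&(y>0)&(y<.12)
o=get_obs(); zt=o['tool_pos'][2]-.1822+.026
f(inside&(abs(q[:,2]-.170)<.006)&(y>.08),'cheek+'); f(inside&(abs(q[:,2]-.170)<.006)&(y<.03),'cheek-'); f(inside&(abs(q[:,2]-.13)<.003)&(x>.615),'farfloor')
f((abs(q[:,2]-zt)<.004)&(abs(x-.5694)<.021)&(abs(y-.0577)<.05),'bartop')
print(o['tool_pos'],o['tool_pos'][:2]@X,o['tool_pos'][:2]@Y); go(.5723,.0076,.318,-5.03)
```

```text
cheek+ 1804 x [0.5439 0.5965 0.6594] y [0.091  0.0935 0.0951] z [0.1664 0.1714 0.1726]
cheek- 14 x [0.5441 0.571  0.6451] y [0.0179 0.0195 0.021 ] z [0.1643 0.1717 0.1723]
farfloor 4464 x [0.6155 0.6374 0.6584] y [0.0208 0.0549 0.0946] z [0.1289 0.1299 0.1311]
bartop 10404 x [0.551  0.5704 0.59  ] y [0.0282 0.0628 0.0884] z [0.2103 0.2114 0.2126]
[0.57304371 0.00774685 0.36772388] 0.5701576527708251 0.05795995953285727
row [-0.02, -0.1, 4.97, 0.005, 0.0, 0.001] t 8.85 tcp [0.573  0.0077 0.3677] q6 -0.03 n 1.2
```

>>> {"fn": "arm_command", "kwargs": {
  "plan": [
    [[-0.1,-0.1,1.5,0.002,0,0],[-0.1,-0.1,3,0.003,0,0],[-0.1,-0.1,4.2,0.004,0,0],[-0.1,-0.1,4.8,0.004,0,0],[-0.1,-0.1,5.1,0.004,0,0],[-0.1,-0.1,5.3,0.004,0,0],[-0.1,-0.1,5.4,0.004,0,0],[-0.1,-0.1,5.5,0.004,0,0],[-0.1,-0.1,5.5,0.004,0,0]]
  ]
}}

```text
t: 9.6
tool_pos: [0.5718, 0.0067, 0.3115]
tool_rot: [-2.316, -2.122, 0.0]
contact_force: [0.5, 0.3, -1.5]
opening: 0.0392
grip_force: 42.1
```

>>> {"fn": "arm_command", "kwargs": {
  "plan": [
    [[0,0,0.1,0,0,0],[0,0,0.2,0,0,0],[0,0,0.3,0,0,0],[0,0,0.4,0,0,0],[0,0,0.5,0,0,0],[0,0,0.6,0,0,0],[0,0,0.7,0,0,0],[0,0,0.8,0,0,0],[0,0,0.9,0,0,0],[0,0,1.0,0,0,0],[0,0,1.0,0,0,0],[0,0,1.0,0,0,0]]
  ]
}}

```text
t: 10.6
tool_pos: [0.5715, 0.0067, 0.3006]
tool_rot: [-2.315, -2.122, 0.003]
contact_force: [0.3, 0.5, -0.1]
opening: 0.0391
grip_force: 42.2
```

```bash
cat > tilt.py <<'E'
from h import *
import sys
s=sys.argv[1]
im,d=get_image('side'); c=calibration('side'); np.savez(f'pics/{s}.npz',im=im,d=d); cv2.imwrite(f'pics/{s}.png',im)
def st(P,n):
    q=P.reshape(-1,3); a=np.radians(-5.03); X=np.array([np.cos(a),np.sin(a)]); Y=np.array([-X[1],X[0]]); x=q[:,:2]@X; y=q[:,:2]@Y
    m=(x>.545)&(x<.66)&(abs(y-.094)<.008)&(q[:,2]>.13)&(q[:,2]<.18); print(n,'cheek+ top',m.sum(),np.percentile(q[m,2],[90,98]).round(4) if m.sum() else '')
    m=(x>.618)&(x<.655)&(y>.03)&(y<.085)&(q[:,2]>.09)&(q[:,2]<.14); print(n,'farfloor',m.sum(),np.percentile(q[m,2],[10,50,90]).round(4) if m.sum() else '')
    m=(abs(x-.604)<.035)&(abs(y+.245)<.05)&(q[:,2]>.12)&(q[:,2]<.22); print(n,'cup top',m.sum(),np.percentile(q[m,2],[90,98]).round(4) if m.sum() else '')
st(cloud(d,c),'side')
z=np.load('pics/side0.npz'); st(cloud(z['d'],c),'side0')
im,d,P=wr('w'+s); np.savez(f'pics/w{s}.npz',im=im,d=d,P=P); st(P,'wrist')
o=get_obs(); print(o['t'],o['tool_pos'].round(4),o['contact_force'].round(2))
E
python3 tilt.py a
```

```text
side cheek+ top 330 [0.1576 0.1602]
side farfloor 3 [0.0908 0.0918 0.093 ]
side cup top 15 [0.1679 0.1691]
side0 cheek+ top 482 [0.168  0.1709]
side0 farfloor 11 [0.0952 0.102  0.1048]
side0 cup top 238 [0.1591 0.1615]
wrist cheek+ top 6938 [0.1606 0.1612]
wrist farfloor 4400 [0.1176 0.1184 0.1192]
wrist cup top 0 
10.7 [0.5715 0.0068 0.3007] [-0.91  0.19  0.94]
```

>>> {"fn": "arm_command", "kwargs": {
  "plan": [
    [[0,0,0,0,0,0],[0,0,0,0,0,0],[0,0,0,0,0,0],[0,0,-0.3,0,0,0],[0,0,-0.8,0,0,0],[0,0,-2,0,0,0],[0,0,-4,0,0,0],[0,0,-7,0,0,0],[0,0,-10,0,0,0],[0,0,-12,0,0,0],[0,0,-12,0,0,0],[0,0,-12,0,0,0]]
  ],
  "gripper": -0.2
}}

```text
t: 11.7
tool_pos: [0.572, 0.0067, 0.4238]
tool_rot: [2.314, 2.121, 0.003]
contact_force: [0.8, 0.1, -0.9]
opening: 0.0515
grip_force: 0.0
```

>>> {"fn": "arm_command", "kwargs": {
  "plan": [
    [[0,0,0,0,0,0],[0,0,0,0,0,0],[0,0,0,0,0,0],[0,0,0,0,0,0],[0,0,0,0,0,0],[0,0,0,0,0,0],[0,0,0,0,0,0],[0,0,0,0,0,0],[0,0,0,0,0,0],[0,0,0,0,0,0],[0,0,0,0,0,0],[0,0,0,0,0,0]]
  ]
}}

```text
t: 12.7
tool_pos: [0.5717, 0.0068, 0.4207]
tool_rot: [-2.315, -2.122, 0.002]
contact_force: [0.2, -0.5, -0.3]
opening: 0.0512
grip_force: 0.0
```

```bash
python3 tilt.py b
```

```text
side cheek+ top 318 [0.1576 0.16  ]
side farfloor 3 [0.0909 0.0918 0.0927]
side cup top 214 [0.1694 0.1726]
side0 cheek+ top 482 [0.168  0.1709]
side0 farfloor 11 [0.0952 0.102  0.1048]
side0 cup top 238 [0.1591 0.1615]
wrist cheek+ top 1522 [0.1602 0.1609]
wrist farfloor 2233 [0.1171 0.1179 0.1188]
wrist cup top 0 
12.8 [0.5717 0.0068 0.4207] [0.2  0.49 0.73]
```

View pics/wb.png

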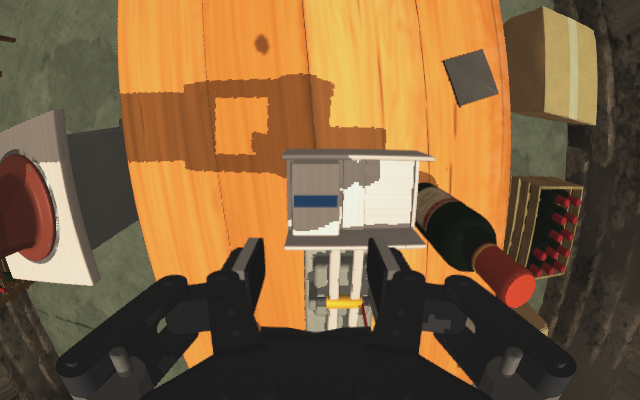

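The blue bar lies flat in the near bay at (316,197) with its ends clear of both cheeks. The pan floor fell from 130 to about 118 mm, a tilt of about 0.12 rad and an 80 g shortfall, so the cup is about 254 g. The middle (red) weight is the safe choice, with about 16 g expected error. Next I'll fetch it.

Run:
```python
from h import *
go(.487,.327,.32,95.9)
```

```text
row [31.17, -11.2, 10.09, -0.002, 0.001, 1.381] t 12.8 tcp [0.5717 0.0068 0.4207] q6 -0.03 n 8.3
```

>>> {"fn": "arm_command", "kwargs": {
  "plan": [
    [[2.5,-1,0,0,0,0.12],[5.5,-2,0,0,0,0.24],[8.5,-3,1,0,0,0.36],[11.5,-4,2,0,0,0.48],[15,-5.4,3,0,0,0.6],[18.5,-6.6,4,0,0,0.72],[22,-7.9,5.5,0,0,0.84],[25,-9,7,0,0,0.96],[27.5,-10,8.5,0,0,1.08],[29.5,-10.6,9.5,0,0,1.2],[31.2,-11.2,10.1,0,0,1.3],[31.2,-11.2,10.1,0,0,1.381]]
  ],
  "gripper": -1
}}

```text
t: 13.8
tool_pos: [0.4855, 0.3297, 0.3177]
tool_rot: [-3.138, -0.159, 0.008]
contact_force: [0.3, 0.1, 0.2]
opening: 0.0854
grip_force: 0.0
```

>>> {"fn": "arm_command", "kwargs": {
  "plan": [
    [[0,0,0,0,0,0],[0,0,0,0,0,0],[0,0,0,0,0,0]]
  ]
}}

```text
t: 14.05
tool_pos: [0.4874, 0.327, 0.3203]
tool_rot: [-3.137, -0.163, 0.002]
contact_force: [0.3, -0.2, -0.4]
opening: 0.0853
grip_force: 0.0
```

Run:
```python
from h import *
im,d,P=wr('w6'); np.savez('pics/w6.npz',im=im,d=d,P=P)
a=np.radians(5.9); X=np.array([np.cos(a),np.sin(a)]); Y=np.array([-X[1],X[0]]); C=np.array([.4779,.3264])
q=P.reshape(-1,3); x=(q[:,:2]-C)@X; y=(q[:,:2]-C)@Y; hsv=cv2.cvtColor(im,cv2.COLOR_BGR2HSV).reshape(-1,3)
m=(abs(x)<.08)&(abs(y)<.04)&(q[:,2]>.03)&(q[:,2]<.045)
print('rack ext',np.percentile(x[m],[.5,99.5]).round(4),np.percentile(y[m],[.5,99.5]).round(4))
for n,x0,hw in (('mid',.009,.02),('small',.051,.015)):
    b=m&(abs(x-x0)<hw)&(hsv[:,1]<70)&(hsv[:,2]>70)
    print(n,b.sum(),np.percentile(x[b],[2,50,98]).round(4),np.percentile(y[b],[1,50,99]).round(4),np.median(q[b,2]).round(4))
go(.487,.327,.182,95.9)
```

```text
rack ext [-0.0688  0.072 ] [-0.0299  0.0305]
mid 1516 [0.0004 0.0116 0.0214] [-0.029  -0.      0.0296] 0.0359
small 918 [0.0464 0.0525 0.058 ] [-0.0295 -0.002   0.0303] 0.0359
row [-0.02, -0.01, 13.84, -0.001, 0.001, 0.0] t 14.1 tcp [0.4874 0.3269 0.3204] q6 1.93 n 3.3
```

>>> {"fn": "arm_command", "kwargs": {
  "plan": [
    [[0.15,0,4,0,0,0],[0.15,0,8,0,0,0],[0.15,0,11,0,0,0],[0.15,0,13,0,0,0],[0.15,0,13.8,0,0,0],[0.15,0,13.8,0,0,0],[0.15,0,13.8,0,0,0]]
  ]
}}

```text
t: 14.68
tool_pos: [0.489, 0.3274, 0.1829]
tool_rot: [-3.137, -0.161, 0.001]
contact_force: [0.2, 1.0, 0.3]
opening: 0.0852
grip_force: 0.0
```

>>> {"fn": "arm_command", "kwargs": {
  "plan": [
    [[0,0,0,0,0,0],[0,0,0,0,0,0],[0,0,0,0,0,0],[0,0,0,0,0,0],[0,0,0,0,0,0],[0,0,0,0,0,0]]
  ],
  "gripper": 1
}}

```text
t: 15.18
tool_pos: [0.4895, 0.3281, 0.1846]
tool_rot: [-3.136, -0.162, -0.003]
contact_force: [-0.0, -0.5, 6.2]
opening: 0.0608
grip_force: 45.3
```

Run:
```python
from h import *
go(.45,.17,.23,84.97); go(.45,.17,.177,84.97)
o=get_obs();print(o['opening'],o['contact_force'])
```

```text
row [-5.54, 15.31, -4.58, -0.002, -0.002, 0.191] t 15.18 tcp [0.4895 0.3281 0.1846] q6 1.93 n 4.1
row [-5.55, 15.32, 0.72, -0.002, -0.002, 0.191] t 15.18 tcp [0.4895 0.3281 0.1846] q6 1.93 n 3.9
0.06081997479838638 [-0.01809976 -0.50600157  6.17833055]
```

>>> {"fn": "arm_command", "kwargs": {
  "plan": [
    [[0,0,-2,0,0,0],[0,0,-4.5,0,0,0],[-1,2.5,-5,0,0,0.05],[-2.3,6,-5,0,0,0.12],[-3.5,9.5,-5,0,0,0.191],[-4.8,13,-5,0,0,0.191],[-5.5,15.3,-4.5,0,0,0.191],[-5.5,15.3,-3,0,0,0.191],[-5.5,15.3,-1,0,0,0.191],[-5.5,15.3,0.2,0,0,0.191],[-5.5,15.3,0.4,0,0,0.191],[-5.5,15.3,0.4,0,0,0.191]]
  ]
}}

```text
t: 16.18
tool_pos: [0.4487, 0.1695, 0.1773]
tool_rot: [3.138, -0.138, -0.006]
contact_force: [0.5, 0.2, -0.9]
opening: 0.0612
grip_force: 48.6
```

>>> {"fn": "arm_command", "kwargs": {
  "plan": [
    [[0,0,0.1,0,0,0],[0,0,0.2,0,0,0],[0,0,0.3,0,0,0],[0,0,0.3,0,0,0],[0,0,0.3,0,0,0]]
  ]
}}

```text
t: 16.6
tool_pos: [0.4495, 0.1698, 0.1754]
tool_rot: [-3.138, 0.138, 0.002]
contact_force: [-0.4, 0.5, -0.9]
opening: 0.0609
grip_force: 48.6
```

>>> {"fn": "arm_command", "kwargs": {
  "plan": [
    [[0,0,0.06,0,0,0],[0,0,0.12,0,0,0],[0,0,0.15,0,0,0],[0,0,0.15,0,0,0]]
  ]
}}

```text
t: 16.93
tool_pos: [0.4497, 0.1698, 0.1746]
tool_rot: [-3.138, 0.138, 0.003]
contact_force: [-3.3, -0.8, 7.7]
opening: 0.0611
grip_force: 49.6
```

Contact. I'll release, rise and turn back 90°.

>>> {"fn": "arm_command", "kwargs": {
  "plan": [
    [[0,0,0,0,0,0],[0,0,0,0,0,0],[0,0,0,0,0,0],[0,0,-0.5,0,0,0],[0,0,-3,0,0,0],[0,0,-6,0,0,-0.12],[0,0,-9,0,0,-0.24],[0,0,-12,0,0,-0.36],[0,0,-14,0,0,-0.48],[0,0,-15,0,0,-0.6],[0,0,-15,0,0,-0.72],[0,0,-15,0,0,-0.84]]
  ],
  "gripper": -1
}}

```text
t: 17.93
tool_pos: [0.4498, 0.1697, 0.3253]
tool_rot: [-2.918, -1.162, -0.002]
contact_force: [0.7, -0.1, -0.2]
opening: 0.0851
grip_force: 0.0
```

>>> {"fn": "arm_command", "kwargs": {
  "plan": [
    [[0,0,0,0,0,-0.12],[0,0,0,0,0,-0.24],[0,0,0,0,0,-0.36],[0,0,0,0,0,-0.48],[0,0,0,0,0,-0.6],[0,0,0,0,0,-0.72],[0,0,0,0,0,-0.731],[0,0,0,0,0,-0.731],[0,0,0,0,0,-0.731]]
  ]
}}

```text
t: 18.68
tool_pos: [0.4495, 0.1696, 0.3236]
tool_rot: [-2.319, -2.118, 0.002]
contact_force: [0.2, -0.4, -0.8]
opening: 0.0854
grip_force: 0.0
```

Run:
```python
from h import *
im,d,P=wr('w7'); np.savez('pics/w7.npz',im=im,d=d,P=P)
q=P.reshape(-1,3); m=(abs(q[:,0]-.45)<.05)&(abs(q[:,1]-.17)<.06)&(q[:,2]>.02)&(q[:,2]<.032)
print(m.sum(),cv2.minAreaRect(q[m][:,:2].astype(np.float32)),np.median(q[m,2]))
go(.45,.17,.1815,-5.03)
```

```text
1665 ((0.4471902847290039, 0.17071034014225006), (0.061682287603616714, 0.022136496379971504), 85.28277587890625) 0.026052939843001555
row [0.04, 0.07, 14.2, -0.002, 0.0, -0.002] t 18.73 tcp [0.4495 0.1696 0.3235] q6 0.3 n 3.4
```

>>> {"fn": "arm_command", "kwargs": {
  "plan": [
    [[0.1,-0.2,4,0,0,0],[0.1,-0.2,8,0,0,0],[0.1,-0.2,11,0,0,0],[0.1,-0.2,13.5,0,0,0],[0.1,-0.2,14.2,0,0,0],[0.1,-0.2,14.2,0,0,0],[0.1,-0.2,14.2,0,0,0]]
  ]
}}

```text
t: 19.32
tool_pos: [0.4479, 0.1709, 0.1823]
tool_rot: [-2.317, -2.12, 0.001]
contact_force: [-0.1, 0.1, 0.9]
opening: 0.0852
grip_force: 0.0
```

>>> {"fn": "arm_command", "kwargs": {
  "plan": [
    [[0,0,0,0,0,0],[0,0,0,0,0,0],[0,0,0,0,0,0],[0,0,0,0,0,0],[0,0,0,0,0,0],[0,0,0,0,0,0],[0,0,0,0,0,0],[0,0,0,0,0,0],[0,0,0,0,0,0]]
  ],
  "gripper": 1
}}

```text
t: 20.07
tool_pos: [0.4479, 0.1709, 0.1822]
tool_rot: [-2.316, -2.121, 0.0]
contact_force: [-0.8, 0.2, 5.3]
opening: 0.0209
grip_force: 40.1
```

Run:
```python
from h import *
o=get_obs(); print(o['opening'],o['grip_force'],o['contact_force'])
a=np.radians(-5.03); X=np.array([np.cos(a),np.sin(a)]); Y=np.array([-X[1],X[0]])
p=.6354*X+.058*Y; print(p); go(p[0],p[1],.385,-5.03)
# where does pan stand now (wb picture)?
P=np.load('pics/wb.npz')['P']; q=P.reshape(-1,3); x=q[:,:2]@X; y=q[:,:2]@Y
for n,m in {'cheek+':(abs(y-.096)<.008)&(abs(q[:,2]-.157)<.005)&(x>.55)&(x<.655),'cheek-':(abs(y-.02)<.009)&(abs(q[:,2]-.157)<.005)&(x>.61)&(x<.655),'rib':(abs(q[:,2]-.1228)<.0015)&(abs(x-.604)<.02)&(y>.03)&(y<.085),'bar':(abs(q[:,2]-.144)<.003)&(abs(x-.57)<.03)&(y>.01)&(y<.1)}.items():
    print(n,m.sum(),np.percentile(x[m],[1,99]).round(4),np.percentile(y[m],[1,50,99]).round(4),np.median(q[m,2]).round(4))
```

```text
0.020850323080519834 40.09364604949951 [-0.80409232  0.24814703  5.34694832]
[0.63803831 0.00206646]
row [-15.14, 20.41, -20.3, -0.001, -0.0, -0.0] t 20.07 tcp [0.4479 0.1709 0.1822] q6 0.3 n 7.8
cheek+ 931 [0.5513 0.6535] [0.0924 0.0952 0.097 ] 0.1593
cheek- 221 [0.6104 0.6546] [0.0193 0.0222 0.0235] 0.1587
rib 1289 [0.5924 0.612 ] [0.0304 0.0587 0.0847] 0.1229
bar 3734 [0.5479 0.592 ] [0.0222 0.0568 0.0965] 0.1439
```

Run:
```python
from h import *
z=np.load('pics/side0.npz'); c=calibration('side'); A=cloud(z['d'],c).reshape(-1,3)
z=np.load('pics/scene0.npz'); B=cloud(z['d'],calibration('scene')).reshape(-1,3)
for n,q in (('side',A),('scene',B),('w4',np.load('pics/w4.npz')['P'].reshape(-1,3)),('wb',np.load('pics/wb.npz')['P'].reshape(-1,3))):
  for h in (.08,.14,.16,.18,.2,.22):
    m=(abs(q[:,0]-.71)<.045)&(abs(q[:,1]+.045)<.05)&(abs(q[:,2]-h)<.006)
    if m.sum()>3: print(n,h,m.sum(),np.percentile(q[m,0],[2,98]).round(3),np.percentile(q[m,1],[2,98]).round(3))
```

```text
side 0.08 60 [0.685 0.738] [-0.043 -0.012]
side 0.14 66 [0.685 0.735] [-0.045 -0.015]
side 0.16 70 [0.69  0.733] [-0.046 -0.021]
side 0.18 35 [0.699 0.724] [-0.043 -0.025]
side 0.2 34 [0.7   0.723] [-0.048 -0.03 ]
side 0.22 36 [0.698 0.726] [-0.044 -0.028]
scene 0.08 37 [0.679 0.712] [-0.077 -0.024]
scene 0.14 39 [0.68  0.706] [-0.079 -0.032]
scene 0.16 50 [0.684 0.722] [-0.073 -0.029]
scene 0.18 23 [0.695 0.719] [-0.064 -0.037]
scene 0.2 24 [0.698 0.716] [-0.064 -0.04 ]
scene 0.22 21 [0.695 0.71 ] [-0.064 -0.04 ]
w4 0.08 187 [0.681 0.72 ] [-0.056 -0.018]
w4 0.14 402 [0.683 0.725] [-0.063 -0.019]
w4 0.16 934 [0.687 0.73 ] [-0.067 -0.023]
w4 0.18 314 [0.696 0.719] [-0.055 -0.032]
w4 0.2 333 [0.697 0.716] [-0.053 -0.033]
w4 0.22 333 [0.695 0.716] [-0.053 -0.032]
wb 0.08 215 [0.682 0.719] [-0.057 -0.018]
wb 0.14 451 [0.683 0.723] [-0.064 -0.019]
wb 0.16 868 [0.687 0.728] [-0.066 -0.023]
wb 0.18 329 [0.696 0.718] [-0.056 -0.032]
wb 0.2 339 [0.696 0.717] [-0.054 -0.033]
wb 0.22 347 [0.696 0.715] [-0.053 -0.032]
```

The bottle stays clear, with about 15 mm to the gripper. Carrying the red bar over the far bay.

>>> {"fn": "arm_command", "kwargs": {
  "plan": [
    [[0,0,-3,0,0,0],[0,0,-7,0,0,0],[-1,1.4,-11,0,0,0],[-3,4,-14,0,0,0],[-5,6.7,-17,0,0,0],[-7,9.4,-19,0,0,0],[-9,12.1,-20.3,0,0,0],[-11,15,-20.3,0,0,0],[-13.2,17.8,-20.3,0,0,0],[-15.1,20.4,-20.3,0,0,0],[-15.1,20.4,-20.3,0,0,0],[-15.1,20.4,-20.3,0,0,0]]
  ]
}}

```text
t: 21.07
tool_pos: [0.6382, 0.0013, 0.3822]
tool_rot: [-2.316, -2.116, 0.005]
contact_force: [-0.3, -0.3, -1.1]
opening: 0.0212
grip_force: 39.7
```

Run:
```python
from h import *
im,d,P=wr('w8'); np.savez('pics/w8.npz',im=im,d=d,P=P)
a=np.radians(-5.03); X=np.array([np.cos(a),np.sin(a)]); Y=np.array([-X[1],X[0]])
q=P.reshape(-1,3); x=q[:,:2]@X; y=q[:,:2]@Y; o=get_obs(); t=o['tool_pos']; zt=t[2]-.1822+.026
for n,m in {'cheek+':(abs(y-.096)<.008)&(abs(q[:,2]-.157)<.005)&(x>.55)&(x<.655),'cheek-':(abs(y-.02)<.009)&(abs(q[:,2]-.157)<.005)&(x>.54)&(x<.655),'rib':(abs(q[:,2]-.1228)<.0015)&(abs(x-.604)<.02)&(y>.03)&(y<.085),'held':(abs(q[:,2]-zt)<.004)&(abs(x-.635)<.015)&(y>.0)&(y<.12)}.items():
    if m.sum(): print(n,m.sum(),np.percentile(x[m],[1,99]).round(4),np.percentile(y[m],[1,50,99]).round(4),np.median(q[m,2]).round(4))
    if n=='held': print(cv2.minAreaRect(q[m][:,:2].astype(np.float32)))
print(t,t[:2]@X,t[:2]@Y,o['contact_force'])
p=.6354*X+.0585*Y; go(p[0],p[1],.31,-5.03)
```

```text
cheek+ 1271 [0.5517 0.6541] [0.0926 0.0952 0.097 ] 0.1593
cheek- 538 [0.5432 0.5918] [0.0194 0.0223 0.0234] 0.1585
rib 1739 [0.5877 0.6122] [0.0312 0.0596 0.0846] 0.1228
held 5870 [0.6235 0.6465] [0.0274 0.0627 0.0878] 0.226
((0.6375721096992493, 0.0009118542075157166), (0.06277944147586823, 0.029830969870090485), 84.78092956542969)
[0.6375542  0.00223308 0.38249071] 0.6349031458542415 0.058123532133571416 [ 0.60748932 -0.43029951 -1.12481983]
row [0.03, 0.09, 7.25, -0.005, -0.0, -0.001] t 21.12 tcp [0.6376 0.0022 0.3825] q6 -0.02 n 1.7
```

>>> {"fn": "arm_command", "kwargs": {
  "plan": [
    [[0.07,0,2,-0.003,0,0],[0.07,0,4,-0.004,0,0],[0.07,0,5.5,-0.004,0,0],[0.07,0,6.6,-0.004,0,0],[0.07,0,7.2,-0.004,0,0],[0.07,0,7.5,-0.004,0,0],[0.07,0,7.8,-0.004,0,0],[0.07,0,8.0,-0.004,0,0],[0.07,0,8.1,-0.004,0,0],[0.07,0,8.2,-0.004,0,0],[0.07,0,8.3,-0.004,0,0],[0.07,0,8.4,-0.004,0,0]]
  ]
}}

```text
t: 22.12
tool_pos: [0.6378, 0.0031, 0.3005]
tool_rot: [2.315, 2.12, 0.003]
contact_force: [0.1, 0.2, -1.5]
opening: 0.021
grip_force: 39.7
```

>>> {"fn": "arm_command", "kwargs": {
  "plan": [
    [[0,0,0.15,0,0,0],[0,0,0.3,0,0,0],[0,0,0.45,0,0,0],[0,0,0.6,0,0,0],[0,0,0.75,0,0,0],[0,0,0.9,0,0,0],[0,0,1.05,0,0,0],[0,0,1.2,0,0,0],[0,0,1.35,0,0,0],[0,0,1.5,0,0,0],[0,0,1.5,0,0,0],[0,0,1.5,0,0,0]]
  ]
}}

```text
t: 23.12
tool_pos: [0.6376, 0.0031, 0.2849]
tool_rot: [2.316, 2.121, 0.001]
contact_force: [0.3, 0.3, 0.0]
opening: 0.0212
grip_force: 39.7
```

Run:
```python
from h import *
im,d,P=wr('w9'); np.savez('pics/w9.npz',im=im,d=d,P=P)
a=np.radians(-5.03); X=np.array([np.cos(a),np.sin(a)]); Y=np.array([-X[1],X[0]])
q=P.reshape(-1,3); x=q[:,:2]@X; y=q[:,:2]@Y; o=get_obs(); t=o['tool_pos']; print(t,o['contact_force'])
for n,m in {'big':(abs(x-.57)<.015)&(abs(y-.058)<.025)&(q[:,2]>.1),'held':(abs(x-.635)<.008)&(abs(y-.058)<.025)&(q[:,2]>.1),'farfloor':(abs(x-.653)<.003)&(abs(y-.08)<.01)}.items():
    if m.sum(): print(n,m.sum(),np.percentile(q[m,2],[10,50,90]).round(4))
```

```text
[0.63760643 0.00313212 0.28499454] [ 0.10088284  0.56990717 -0.58129417]
big 6994 [0.1281 0.1302 0.2093]
held 8426 [0.1283 0.1926 0.2093]
farfloor 2894 [0.1031 0.1894 0.2112]
```

Both bars are flush on the floor at about 102 mm. I'll lower a little more, then release.

>>> {"fn": "arm_command", "kwargs": {
  "plan": [
    [[0,0,0.15,0,0,0],[0,0,0.3,0,0,0],[0,0,0.4,0,0,0],[0,0,0.4,0,0,0],[0,0,0.4,0,0,0]]
  ]
}}

```text
t: 23.58
tool_pos: [0.6377, 0.0031, 0.281]
tool_rot: [2.316, 2.121, 0.002]
contact_force: [-1.0, -0.3, 0.1]
opening: 0.021
grip_force: 39.8
```

>>> {"fn": "arm_command", "kwargs": {
  "plan": [
    [[0,0,0,0,0,0],[0,0,0,0,0,0],[0,0,0,0,0,0],[0,0,-0.3,0,0,0],[0,0,-0.8,0,0,0],[0,0,-2,0,0,0],[0,0,-4,0,0,0],[0,0,-7,0,0,0],[0,0,-10,0,0,0],[0,0,-13,0,0,0],[0,0,-14,0,0,0],[0,0,-14,0,0,0]]
  ],
  "gripper": 0.2
}}

```text
t: 24.58
tool_pos: [0.638, 0.0032, 0.427]
tool_rot: [2.311, 2.116, 0.012]
contact_force: [0.5, -1.1, -0.2]
opening: 0.0343
grip_force: 0.0
```

>>> {"fn": "arm_command", "kwargs": {
  "plan": [
    [[0,-3,0,0,0,0],[0,-6,0,0,0,0],[0,-8,0,0,0,0],[0,-8,0,0,0,0],[0,-8,0,0,0,0],[0,-8,0,0,0,0],[0,-8,0,0,0,0],[0,-8,0,0,0,0],[0,-8,0,0,0,0],[0,-8,0,0,0,0],[0,-8,0,0,0,0],[0,-8,0,0,0,0]]
  ]
}}

```text
t: 25.58
tool_pos: [0.5579, 0.0102, 0.4209]
tool_rot: [2.316, 2.121, 0.002]
contact_force: [-0.1, -0.9, -0.7]
opening: 0.0342
grip_force: 0.0
```

```bash
python3 tilt.py c
python3 - <<'E'
from h import *
im=np.load('pics/wc.npz')['im']; s,_=get_image('scene'); 
a=cv2.resize(s[160:260,290:450],(640,400),interpolation=cv2.INTER_CUBIC)
b=cv2.resize(im[100:340,240:560],(267,200)); 
c=np.zeros((600,640,3),np.uint8); c[:400]=a; c[400:,:267]=b; cv2.imwrite('pics/fin.png',c)
E
```

```text
side cheek+ top 87 [0.1371 0.1387]
side farfloor 43 [0.1169 0.122  0.1238]
side cup top 257 [0.1892 0.1936]
side0 cheek+ top 482 [0.168  0.1709]
side0 farfloor 11 [0.0952 0.102  0.1048]
side0 cup top 238 [0.1591 0.1615]
wrist cheek+ top 790 [0.1392 0.1397]
wrist farfloor 2004 [0.0966 0.122  0.1232]
wrist cup top 0 
25.6833 [0.5578 0.0102 0.4209] [ 1.44 -0.1   0.63]
```

View pics/fin.png

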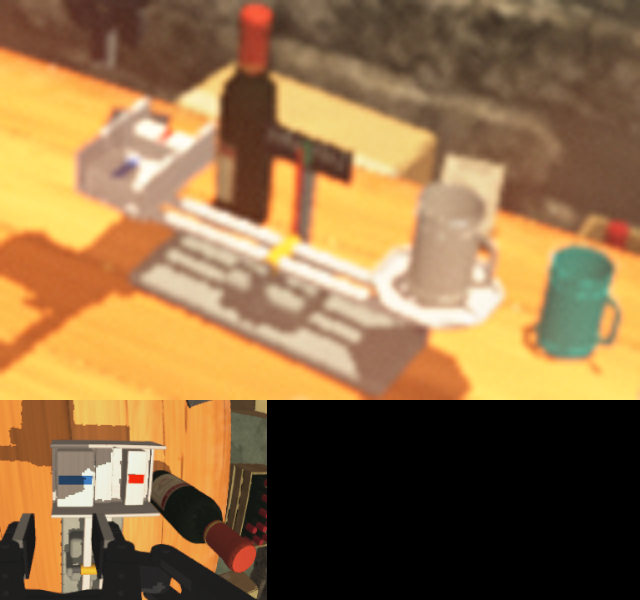

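The blue bar lies in the near bay and the red bar in the far bay, both flat. The red pointer stands at the green zone, at about (305,160) in the enlarged crop. The pan floor is at about 97 mm, a tilt near -0.02 rad, which is inside the zone.

```bash
python3 -c "
from station import finish_job; print(finish_job())"
```

```text
the job is handed in; nothing more can be done
None
```

The job is handed in at about 26 s: the big and middle weights lie flat in the pan and the beam sits at about -0.02 rad, inside the green zone, so the cup weighs about 254 g.

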